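# Set the coffee grinder to fine and start it

## Robot

A 6-joint arm with a two-finger parallel gripper is mounted at the origin on a cart in front of the work surface, level with it; the furniture and walls round the work are solid. World frame = base frame: x ahead of the robot, y to its left, z up, the work surface at z = 0. Lengths are in m, angles in rad, forces in N, time in s.
With the tool pointing down it reaches from about 0.3 to 0.875 m from the base axis. Payload 6.4 kg.
Tool frame: the origin (TCP) lies at the very end of the fingers, on their centre line; the grasp point (between the pads) lies 19 mm behind it (ctrl.grip_point_offset is the z of the grasp point in the tool frame, in m); z points along the fingers, y is the direction in which the jaws open and shut (so a half turn about z gives the same grasp; the last joint's range is limited). The gripper opens to 85 mm and grips with 20 to 120 N. Pads are 22 mm wide; open, the fingers measure 114 mm over their backs; the gripper's body (76 mm by 85 mm) begins 54 mm behind the grasp point. The pads swing forward as they close: fully open they stand 13 mm farther back than shut.
Start: joints at [1.053, 0.181, 1.607, -0, 1.354, -0.206], TCP at [0.176, 0.547, 0.231] pointing down, gripper open.
Joint ranges: [-2.99, 2.99], [-0.89, 2.07], [0.3, 2.58], [-1.14, 4.28], [0, 2.63], [-3.12, 3.12]. Speed limits (rad/s): [2.57, 2.57, 3.01, 3.14, 3.14, 3.14].

## Interface

Orientations are given as a unit quaternion [w, x, y, z].
In Python, from bench import status, cams, ctrl gives the robot as it stands.
- The arm moves only by the shell command python3 -m handwheel 'ROWS'. ROWS is JSON, a list of rows, each an object with "grip": the finger opening in cm, from 0 to 8.54; "linear": the shift along the tool's x, y, z in cm, a list of three; "rotation": the turn, a rotation vector about the tool's x, y, z in degrees, a list of three. A call has 1 to 12 rows; each row is the pose to reach, as a shift and turn from the pose commanded when the call began, along the tool's axes at that moment; what a row does not reach only later rows make up. A row lasts 1/12 s, in which the tool goes at most 41.7 mm and 7.16 degrees, less where a joint would pass 70% of its speed; a pose out of reach is approached as far as the arm can. A call with a gripper value outside its range is refused whole. The fingers move at their own pace and stop on an object; the grip force is fixed at half the most. Time passes only in rows, so rows that repeat a pose let the fingers close. It gives the time, the measured TCP pose, the force and the opening at its end, in the units of the state.
- status.get_obs(): the state, without advancing time (a new reading comes with each control period).
- cams.camera(name): name is "scene" or "top" or "wrist"; returns the picture (420x560x3 uint8, red, green, blue); there is no depth.
- cams.camera_info(name): a dict with "fovy" (degrees; the focal length in pixels is half the picture's height over the tangent of half this angle, whatever the lens; pixels are square), "cx", "cy" (the principal point, pixels), "world_from_camera" (4x4, takes a point from camera to world coordinates); the wrist camera has in their place "mount" (4x4, takes a point from camera to tool coordinates, whose origin is the TCP and whose axes are the flange's). Camera axes: x right, y down, z forward; pixel columns grow to the right and rows downward; lengths in m; the calibration is good to about 2 mm. A picture is of the moment at which its call begins: read the wrist's pose just before it. camera_info takes no time and is no camera call.
- ctrl.hand_in(): hands the job in, once; it reports no verdict.
The state is a dict: "time_s": time; "q": joint angles; "dq": joint speeds; "joint_efforts": joint torques, N m; "eef_pos": TCP position; "eef_rot": TCP orientation; "wrist_force": force on the tool from outside, world axes, zero at the start; "torque": the same for the moment, N m; "opening": opening from 0.0 (shut) to 1.0 (fully open).
Only numpy, scipy, OpenCV 4.12 (cv2) and the standard library are available. Lean on these libraries where they do the work, as an engineer would, in place of code of your own. Each camera call takes 0.05 s, during which the arm holds its last target.

## Task

The moka pot needs finely ground coffee: with the fingertips, gently push the lever on the coffee grinder out of coarse, past the medium notch and all the way to the fine end stop (the smallest dot). Then press the round start button fully down with a fingertip and let it come back up. Do not shove, lift or tip the grinder, do not squeeze or force its controls, and leave the things around it where they stand.

Things in the scene. Friction and masses are not known exactly. Their poses are not given: they have to be found in the camera images.
- grinder: coffee grinder, standing loose (3.5 kg, rubber feet; a push over about 15 N may shove it): low grey housing 150 (x) x 210 (y) mm, flat top deck 90 mm above the worktop. Origin: centre of underside; x to its back, y to its left, z up. A round bean hopper, 76 mm wide, stands on the deck at x +32 mm, y 0, up to 154 mm. Controls along the front of the deck: lever left, start button right
- grind_lever (a joint): lever position in m, growing to the grinder's right (its -y): 0 = coarse (largest dot, the start), 0.030 = medium (sprung notch), 0.060 = fine (smallest dot, end stop). Sprung into each position: leaving coarse or medium takes about 5 to 6 N; past 0.045 it is drawn on into fine
- lever_top (a point): centre of the lever's top: an upright black paddle 26 mm wide (grinder x) and 9 mm thick (grinder y, its way of travel), top 138 mm above the worktop, 48 mm above the deck; it can be pushed on its faces from 102 to 138 mm above the worktop. Moves with the lever; axes as the grinder's
- lever_fine_end (a point): where lever_top is when the lever is at the fine end stop (fixed to the grinder; axes as the grinder's)
- start_button (a joint): travel of the start button in m: 0 = up, 0.006 = fully down; sprung, fully down takes about 5 N
- start_button_top (a point): centre of the top of the start button, a round steel push button of 30 mm diameter in a black collar, pressed straight down; 75 mm to the right (grinder -y) of the lever's fine end
- jar_1: bystander, loose: tall round storage jar with a red lid, 81 mm across, 163 mm high; origin at the centre of its underside
- mug_1: bystander, loose: mug with a handle, 92 x 128 x 95 mm; origin at the centre of its underside
- tin_1: bystander, loose: flat round tin, 86 mm across, 40 mm high; origin at the centre of its underside
- glass_2: bystander, loose: drinking glass, 77 mm across, 89 mm high; origin at the centre of its underside
- mill_1: bystander, loose: small salt shaker, 44 mm across, 90 mm high; origin at the centre of its underside
- garlic_1: bystander, loose: garlic bulb, 60 mm across, 59 mm high; origin at the centre of its underside

How it is judged:
On the way, in this order (a step that is already met when the one before it is completed fails the run):
1. the lever has been pushed past medium into the fine position (value of joint grind_lever above 0.055 m), for 0.3 s.
2. the start button is pressed fully down (more than 4.5 mm) (value of joint start_button above 0.0045 m), for 0.05 s.
At the end, for the whole second after the job is handed in: lever within 5 mm of the fine end stop, start button back up (within 1.5 mm), grinder upright, at rest and within 20 mm of where it stood; every bystander within 20 mm of where it stood (value of joint grind_lever above 0.055 m and value of joint start_button below 0.0015 m and distance of each of grinder, jar_1, mug_1, tin_1, glass_2, mill_1, garlic_1 from where it was at the start of the episode below 0.02 m and angle between grinder's own z axis and vertical below 0.05 rad and linear speed of grinder below 0.01 m/s); the robot touches nothing.
It fails at once if the start button is pressed while the lever is not at fine (value of joint start_button above 0.003 m and not (value of joint grind_lever above 0.055 m)).
It fails at once if the grinder is shoved more than 20 mm, lifted or tipped (distance of grinder from where it was at the start of the episode above 0.02 m or height (world z) of grinder above 0.008 m or angle between grinder's own z axis and vertical above 0.08 rad).
It fails at once if the lever is squeezed or forced with more than 25 N (contact force between the fingers and grind_lever above 25 N).
It fails at once if the start button is squeezed or forced with more than 25 N (contact force between the fingers and start_button above 25 N).
It fails at once if a bystander is displaced or lifted by more than 20 mm (distance of any of jar_1, mug_1, tin_1, glass_2, mill_1, garlic_1 from where it was at the start of the episode above 0.02 m).
It also fails if it takes over 42 s, if anything falls off the work surface, if the arm or the gripper's body presses on something with over 40 N, if the wrist force passes 120 N, or if a joint passes its speed limit or range.

## Working session

There is one attempt and no reset: what is moved stays moved. The work goes in short steps, Python scripts to look and compute and a shell command to move; the robot and the scene stay as the last step left them, time stands still between calls to the robot, and variables do not carry over. Pictures are saved under pics/ and viewed, and the job is handed in when it is done.

```bash
ls; mkdir -p pics; python3 - <<'E'
from bench import status,cams,ctrl
import cv2
for n in ("scene","top","wrist"):
    o=status.get_obs()
    im=cams.camera(n); cv2.imwrite(f"pics/{n}0.png",im[:,:,::-1]); print(n,cams.camera_info(n))
print(status.get_obs(), ctrl.grip_point_offset)
E
```

```text
pics
scene {'fovy': 55.40265877886615, 'cx': 274.2805983841289, 'cy': 213.62027043625991, 'world_from_camera': array([[ 0.48174283, -0.63521442,  0.60367747, -0.09007483],
       [-0.87609963, -0.36430528,  0.31580232, -0.49673399],
       [ 0.0193207 , -0.68101711, -0.73201257,  0.8706057 ],
       [ 0.        ,  0.        ,  0.        ,  1.        ]])}
top {'fovy': 49.51581373922869, 'cx': 277.0730814577518, 'cy': 206.672097939093, 'world_from_camera': array([[-0.02033689, -0.99341424,  0.11275886,  0.41993663],
       [-0.99912291,  0.02432267,  0.03408546, -0.18379413],
       [-0.03660358, -0.11196676, -0.99303757,  1.19689736],
       [ 0.        ,  0.        ,  0.        ,  1.        ]])}
wrist {'fovy': 64.19979426279068, 'cx': 278.69807743515395, 'cy': 206.20441116618198, 'mount': array([[-6.29132013e-04, -9.46080145e-01, -3.23932035e-01,
         8.38855662e-02],
       [ 9.99999604e-01, -7.99035825e-04,  3.91502388e-04,
         5.29600392e-04],
       [-6.29225937e-04, -3.23931660e-01,  9.46080273e-01,
        -1.42581227e-01],
       [ 0.00000000e+00,  0.00000000e+00,  0.00000000e+00,
         1.00000000e+00]])}
{'time_s': 0.15, 'q': array([ 1.05267041e+00,  1.81391324e-01,  1.60775569e+00, -1.82929399e-05,
        1.35379617e+00, -2.06337419e-01]), 'dq': array([-0.00193876, -0.00359936, -0.00231119,  0.00040224, -0.00137351,
       -0.00125256]), 'joint_efforts': array([ 1.16427800e-03, -4.45263076e+01, -3.51692104e+01, -1.27987978e-04,
        5.74958089e-03,  7.85416455e-05]), 'eef_pos': array([0.17618794, 0.54690718, 0.23059027]), 'eef_rot': array([-2.30938078e-04,  1.55261581e-01,  9.87873163e-01, -6.34613120e-04]), 'wrist_force': array([ 0.17322521, -0.13402387, -0.59469659]), 'torque': array([-0.01289295,  0.0024582 ,  0.02967086]), 'opening': 0.9996645243430479} -0.0187
```

View pics/scene0.png

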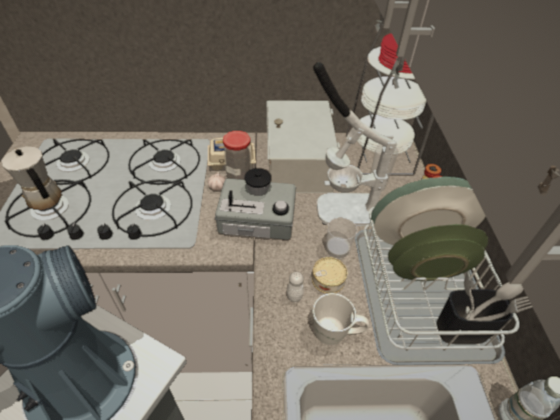

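View pics/top0.png

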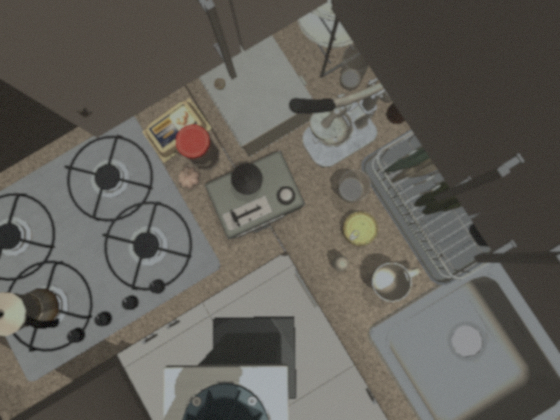

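View pics/wrist0.png

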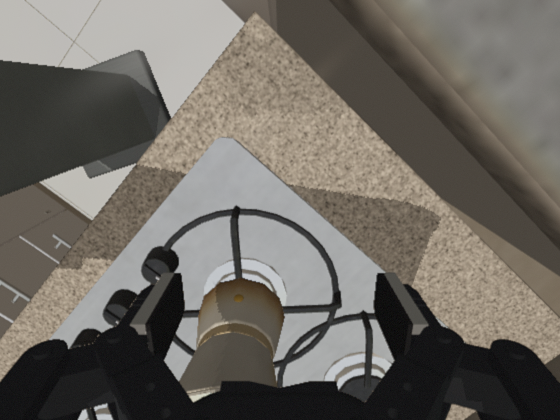

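The grinder sits in the top view at about (255,195): hopper (247,178), button (286,195), lever near (240,215). The scene view shows it at (258,205). I'll enlarge both.

```bash
python3 - <<'E'
import cv2
a=cv2.imread("pics/top0.png")[140:250,190:320]; b=cv2.imread("pics/scene0.png")[160:245,205:305]
a=cv2.resize(a,None,fx=6,fy=5.4,interpolation=2);
cv2.imwrite("pics/topz.png",cv2.resize(cv2.imread("pics/top0.png")[140:240,195:325],None,fx=6,fy=6,interpolation=2))
cv2.imwrite("pics/scenez.png",cv2.resize(b,None,fx=7,fy=7,interpolation=2))
E
```

```text
(no output)
```

View pics/topz.png

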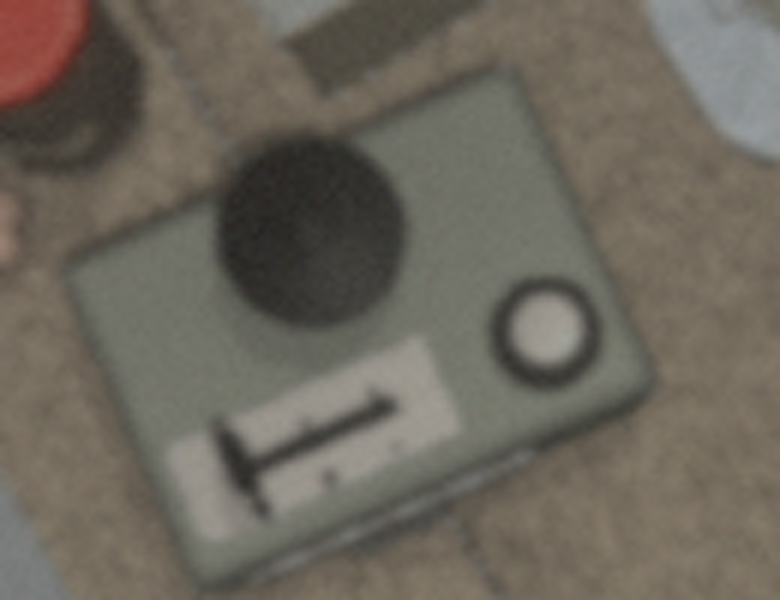

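View pics/scenez.png

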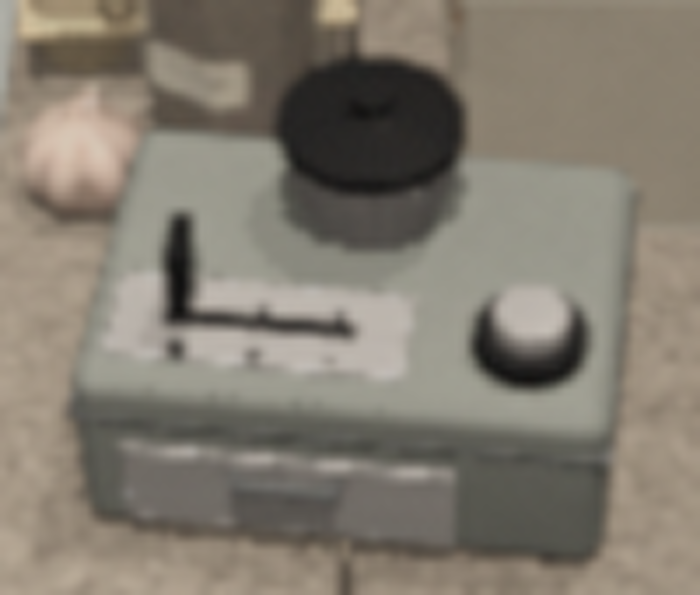

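```bash
cat > h.py <<'E'
import numpy as np
from bench import cams
def ray(n,u,v):
    i=cams.camera_info(n);f=210/np.tan(np.radians(i["fovy"]/2));T=i["world_from_camera"]
    d=T[:3,:3]@np.array([(u-i["cx"])/f,(v-i["cy"])/f,1]);return T[:3,3],d
def onz(n,u,v,z):
    o,d=ray(n,u,v);return o+d*(z-o[2])/d[2]
def tri(a,b):
    o1,d1=ray(*a);o2,d2=ray(*b);s=np.linalg.lstsq(np.c_[d1,-d2],o2-o1,rcond=None)[0]
    p,q=o1+s[0]*d1,o2+s[1]*d2;return (p+q)/2,np.linalg.norm(p-q)
E
python3 - <<'E'
from h import *
np.set_printoptions(precision=4,suppress=True)
t=lambda x,y:("top",195+(x+.5)/6-.5,140+(y+.5)/6-.5)
s=lambda x,y:("scene",205+(x+.5)/7-.5,160+(y+.5)/7-.5)
for n,p,z in [("bl",(72,268),.09),("br",(510,72),.09),("fr",(655,378),.09),("fl",(205,583),.09),("hop",(311,230),.154),("btn",(547,329),.1),("fineend slot",(385,402),.09),("lev top b",(222,428),.138),("lev top f",(262,512),.138),("jar",(0,0),.163)]:
    print(n,onz(*t(*p),z))
for n,a,b in [("hop",(311,230),(372,123)),("btn",(547,329),(533,313)),("levtop",(242,470),(180,216)),("finend slot",(390,402),(348,328)),("br",(510,72),(630,178)),("fr",(655,378),(603,437)),("fl",(205,583),(80,405)),("bl",(72,268),(140,133))]:
    print(n,tri(t(*a),s(*b)))
for n,p,z in [("bl",(140,133),.09),("br",(630,178),.09),("fr",(603,437),.09),("fl",(80,405),.09),("lev",(180,216),.138),("btn",(533,313),.1)]: print("scene",n,onz(*s(*p),z))
E
```

```text
bl [0.6057 0.0276 0.09  ]
br [ 0.683  -0.1548  0.09  ]
fr [ 0.5541 -0.2113  0.09  ]
fl [ 0.4747 -0.0264  0.09  ]
hop [ 0.6075 -0.078   0.154 ]
btn [ 0.574  -0.1679  0.1   ]
fineend slot [ 0.5469 -0.1009  0.09  ]
lev top b [ 0.5328 -0.0404  0.138 ]
lev top f [ 0.4995 -0.0558  0.138 ]
jar [0.7001 0.0417 0.163 ]
hop (array([ 0.6102, -0.0763,  0.1387]), np.float64(0.00017009622091491213))
btn (array([ 0.5722, -0.1683,  0.1134]), np.float64(0.0006174722449461684))
levtop (array([ 0.5146, -0.0505,  0.1555]), np.float64(0.0004277954695531626))
finend slot (array([ 0.5461, -0.103 ,  0.095 ]), np.float64(0.000687697048463181))
br (array([ 0.6839, -0.1548,  0.0865]), np.float64(0.0002487088914732947))
fr (array([ 0.5543, -0.2105,  0.0841]), np.float64(0.0021356755336663907))
fl (array([ 0.4756, -0.0245,  0.0754]), np.float64(0.0005292965792533146))
bl (array([0.6045, 0.0295, 0.0901]), np.float64(0.004489863625639847))
scene bl [0.6035 0.0315 0.09  ]
scene br [ 0.6805 -0.1565  0.09  ]
scene fr [ 0.5488 -0.2117  0.09  ]
scene fl [ 0.4653 -0.0334  0.09  ]
scene lev [ 0.5295 -0.0398  0.138 ]
scene btn [ 0.5841 -0.1628  0.1   ]
```

Measured on the z = 0.09 plane, the deck corners give sides of about 0.20 x 0.141 m (rounded corners), so the sizes agree. The grinder's centre is about (0.579, -0.091) with yaw 23°. The hopper is 1.5 mm from its predicted place, and lever to button comes to 133 mm against 135 expected. The plan is to straddle the lever with slightly open fingers and push it with a pad's flat inner face. I'll move above the lever first.

```bash
python3 -m handwheel '[{"grip":4,"linear":[0,0,-3],"rotation":[0,0,0]},{"grip":4,"linear":[-3,-3,-5],"rotation":[0,0,0]},{"grip":4,"linear":[-6,-6,-5],"rotation":[0,0,-4]},{"grip":4,"linear":[-9,-8,-5],"rotation":[0,0,-8]},{"grip":4,"linear":[-12,-11,-5],"rotation":[0,0,-12]},{"grip":4,"linear":[-15,-14,-5],"rotation":[0,0,-16]},{"grip":4,"linear":[-18,-16.5,-5],"rotation":[0,0,-20]},{"grip":4,"linear":[-21,-19,-5],"rotation":[0,0,-24]},{"grip":4,"linear":[-24,-22,-5],"rotation":[0,0,-28]},{"grip":4,"linear":[-27,-25,-5],"rotation":[0,0,-32]},{"grip":4,"linear":[-30,-27.5,-5],"rotation":[0,0,-36]},{"grip":4,"linear":[-32,-30,-5],"rotation":[0,0,-41]}]'
python3 - <<'E'
from bench import status
o=status.get_obs();print(o)
from scipy.spatial.transform import Rotation as R
import numpy as np
q=o["eef_rot"];r=R.from_quat([*q[1:],q[0]]);print(r.as_matrix())
print((r.inv().apply(np.array([.514,-.047,.25])-o["eef_pos"])*100))
E
```

```text
time_s: 1.15
eef_pos: [0.3902, 0.1611, 0.2814]
eef_rot: [0.0, -0.202, 0.979, -0.0]
wrist_force: [0.1, 0.8, -0.1]
opening: 0.471
{'time_s': 1.15, 'q': array([ 1.09174799e-01, -2.23617579e-01,  1.90235543e+00, -4.24005066e-04,
        1.46196611e+00, -1.86755245e+00]), 'dq': array([-0.90643592, -0.07342723,  0.06535109,  0.01344639,  0.02248419,
       -1.95709757]), 'joint_efforts': array([  4.67570543, -24.99489427, -35.87037563,  -0.06184881,
         0.14210885,   2.60223359]), 'eef_pos': array([0.39016906, 0.161137  , 0.28135916]), 'eef_rot': array([ 4.22658248e-04, -2.01597238e-01,  9.79468382e-01, -2.51446943e-04]), 'wrist_force': array([ 0.09201035,  0.82400488, -0.09923328]), 'torque': array([ 0.03332691, -0.0310719 ,  0.04013298]), 'opening': 0.47096517791094794}
[[-9.18716750e-01 -3.94916029e-01  9.29342799e-04]
 [-3.94916454e-01  9.18716981e-01 -3.22155190e-04]
 [-7.26578762e-04 -6.62982131e-04 -9.99999516e-01]]
[ -3.1546044  -24.01010257   3.15412779]
```

```bash
python3 -m handwheel '[{"grip":4,"linear":[-0.5,-4,0.5],"rotation":[0,0,0]},{"grip":4,"linear":[-1,-8,1],"rotation":[0,0,0]},{"grip":4,"linear":[-1.5,-12,1.5],"rotation":[0,0,0]},{"grip":4,"linear":[-2,-16,2],"rotation":[0,0,0]},{"grip":4,"linear":[-2.5,-20,2.5],"rotation":[0,0,0]},{"grip":4,"linear":[-3.1,-22.5,3],"rotation":[0,0,0]},{"grip":4,"linear":[-3.1,-24.1,3],"rotation":[0,0,0]},{"grip":4,"linear":[-3.1,-24.1,3],"rotation":[0,0,0]},{"grip":4,"linear":[-3.1,-24.1,3],"rotation":[0,0,0]}]'
python3 - <<'E'
from bench import status,cams
import cv2
print(status.get_obs())
cv2.imwrite("pics/w1.png",cams.camera("wrist")[:,:,::-1])
E
```

```text
time_s: 1.9
eef_pos: [0.5117, -0.0458, 0.251]
eef_rot: [-0.001, -0.2, 0.98, 0.001]
wrist_force: [-1.0, -0.4, -0.0]
opening: 0.469
{'time_s': 1.9, 'q': array([-3.20944162e-01,  2.63500835e-02,  1.73527051e+00,  4.22397760e-04,
        1.38140598e+00, -2.29437800e+00]), 'dq': array([ 0.03187512, -0.02540791,  0.01552521,  0.00356776,  0.00168411,
        0.00422455]), 'joint_efforts': array([ -1.31271254, -35.97185969, -36.05399966,  -0.13693652,
        -0.13160063,  -0.08413335]), 'eef_pos': array([ 0.51170286, -0.04583107,  0.25101589]), 'eef_rot': array([-5.17925847e-04, -1.99922470e-01,  9.79811436e-01,  5.37396357e-04]), 'wrist_force': array([-1.03128909, -0.41965661, -0.02297584]), 'torque': array([-0.02515735,  0.02913792,  0.04127574]), 'opening': 0.4687596225736583}
```

View pics/w1.png

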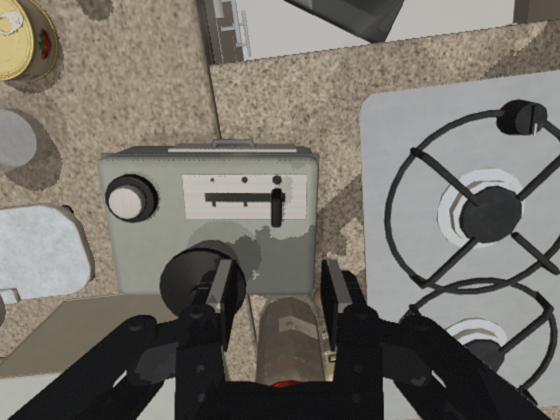

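The wrist view shows the lever paddle at (277,207), the slot running from (287,197) to (205,197), the button at (126,198), and the hopper and jar behind.

```bash
cat >> h.py <<'E'
from scipy.spatial.transform import Rotation as R
def wz(o,u,v,z):
    i=cams.camera_info("wrist");f=210/np.tan(np.radians(i["fovy"]/2));M=i["mount"]
    q=o["eef_rot"];r=R.from_quat([*q[1:],q[0]]).as_matrix()
    c=r@M[:3,3]+o["eef_pos"];d=r@M[:3,:3]@np.array([(u-i["cx"])/f,(v-i["cy"])/f,1])
    return c+d*(z-c[2])/d[2]
def tool(o,p):
    q=o["eef_rot"];return R.from_quat([*q[1:],q[0]]).inv().apply(p-o["eef_pos"])*100
E
python3 - <<'E'
from h import *
from bench import status
import cv2
np.set_printoptions(precision=4,suppress=True)
o=status.get_obs()
for n,u,v,z in [("levback",277,227,.138),("levfront",277,190,.138),("slot R end(img left)",205,197,.09),("slot L end",292,197,.09),("btn",126,198,.105),("btn.11",126,198,.112),("deck fl",317,155,.09),("deck fr",101,158,.09)]:
    p=wz(o,u,v,z);print(n,p,tool(o,p))
im=cv2.imread("pics/w1.png")[140:250,90:325]
cv2.imwrite("pics/w1z.png",cv2.resize(im,None,fx=3.4,fy=3.4,interpolation=2))
E
```

```text
levback [ 0.5323 -0.0368  0.138 ] [-2.2402 -0.0703 11.3221]
levfront [ 0.5031 -0.0492  0.138 ] [ 0.9352 -0.0631 11.3234]
slot R end(img left) [ 0.5491 -0.1041  0.09  ] [-1.1391 -6.9282 16.1154]
slot L end [ 0.5167 -0.0281  0.09  ] [-1.1487  1.3379 16.124 ]
btn [ 0.5723 -0.1682  0.105 ] [ -0.7573 -13.7265  14.6085]
btn.11 [ 0.569 -0.166  0.112] [ -0.5367 -13.3923  13.9089]
deck fl [ 0.4711 -0.0233  0.09  ] [ 2.8589  3.5684 16.1279]
deck fr [ 0.551  -0.2037  0.09  ] [  2.602  -16.1563  16.1073]
```

View pics/w1z.png

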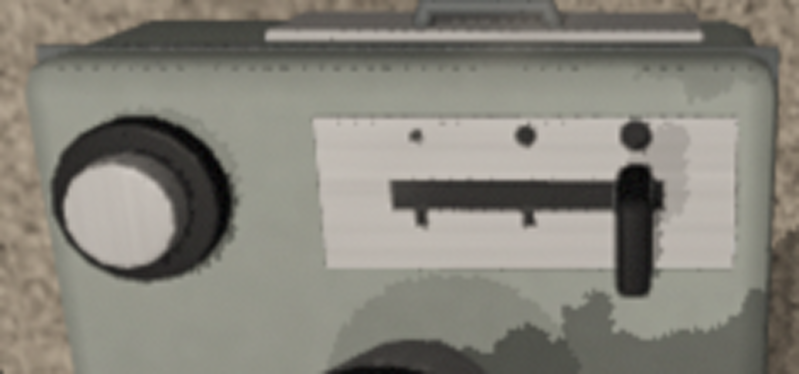

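Lever top centre sits at about tool (-1.0, -0.07) cm, and the slot agrees at -1.14. I'll descend straddling it, kept 5 mm forward of centre for clearance to the hopper.

```bash
python3 -m handwheel '[{"grip":4,"linear":[-0.5,-0.1,3],"rotation":[0,0,0]},{"grip":4,"linear":[-0.5,-0.1,6],"rotation":[0,0,0]},{"grip":4,"linear":[-0.5,-0.1,8],"rotation":[0,0,0]},{"grip":4,"linear":[-0.5,-0.1,9],"rotation":[0,0,0]},{"grip":4,"linear":[-0.5,-0.1,9.5],"rotation":[0,0,0]},{"grip":4,"linear":[-0.5,-0.1,10],"rotation":[0,0,0]},{"grip":4,"linear":[-0.5,-0.1,10],"rotation":[0,0,0]}]'
python3 - <<'E'
from bench import status,cams
import cv2
cv2.imwrite("pics/w2.png",cams.camera("wrist")[:,:,::-1])
cv2.imwrite("pics/s2.png",cv2.resize(cams.camera("scene")[100:260,160:340,::-1],None,fx=4,fy=3.7))
E
```

```text
time_s: 2.53
eef_pos: [0.5173, -0.0443, 0.1517]
eef_rot: [0.0, -0.201, 0.98, -0.0]
wrist_force: [-0.5, 0.4, 0.2]
opening: 0.468
```

View pics/w2.png

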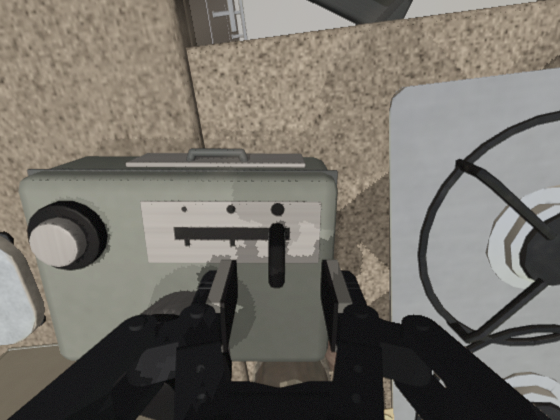

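View pics/s2.png

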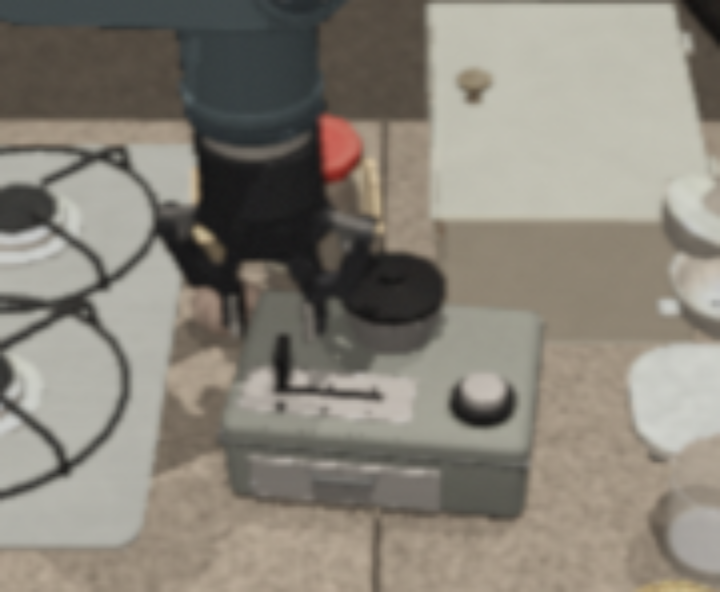

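```bash
python3 - <<'E'
from h import *
from bench import status
np.set_printoptions(precision=4,suppress=True)
o=status.get_obs();print(o["eef_pos"])
i=cams.camera_info("wrist");f=210/np.tan(np.radians(i["fovy"]/2));M=np.linalg.inv(i["mount"])
for p in [(-.011,.02,-.004),(.011,.02,-.004),(.011,-.02,-.004),(-.011,-.02,-.004)]:
    c=M@[*p,1];print(p,i["cx"]+f*c[0]/c[2],i["cy"]+f*c[1]/c[2])
for n,u,v,z in [("levback",277,286,.138),("front",277,247,.138),("btn",58,243,.105),("btn",58,243,.112)]:
    p=wz(o,u,v,z);print(n,p,tool(o,p))
E
```

```text
[ 0.5179 -0.0448  0.1526]
(-0.011, 0.02, -0.004) 318.789157533005 298.07615859517733
(0.011, 0.02, -0.004) 320.6097055513295 257.25437884762806
(0.011, -0.02, -0.004) 233.9896966891403 257.3290371445928
(-0.011, -0.02, -0.004) 235.99128807795276 298.1514971572818
levback [ 0.5328 -0.0388  0.138 ] [-1.6042 -0.0278  1.4609]
front [ 0.5113 -0.0479  0.138 ] [ 0.7235 -0.0225  1.4572]
btn [ 0.5774 -0.1686  0.105 ] [ -0.5987 -13.7134   4.7776]
btn [ 0.5724 -0.1652  0.112 ] [ -0.2692 -13.206    4.0764]
```

```bash
python3 -m handwheel '[{"grip":4,"linear":[0,0,1.5],"rotation":[0,0,0]},{"grip":4,"linear":[0,0,3],"rotation":[0,0,0]},{"grip":4,"linear":[0,0,4.2],"rotation":[0,0,0]},{"grip":4,"linear":[0,0,4.2],"rotation":[0,0,0]},{"grip":4,"linear":[0,-0.5,4.2],"rotation":[0,0,0]},{"grip":4,"linear":[0,-0.9,4.2],"rotation":[0,0,0]},{"grip":4,"linear":[0,-1.1,4.2],"rotation":[0,0,0]},{"grip":4,"linear":[0,-1.3,4.2],"rotation":[0,0,0]},{"grip":4,"linear":[0,-1.3,4.2],"rotation":[0,0,0]}]'
python3 - <<'E'
from bench import status,cams
import cv2
cv2.imwrite("pics/w3.png",cams.camera("wrist")[:,:,::-1])
print(status.get_obs()["eef_pos"],status.get_obs()["wrist_force"])
E
```

```text
time_s: 3.38
eef_pos: [0.5229, -0.0575, 0.11]
eef_rot: [0.001, -0.2, 0.98, -0.0]
wrist_force: [-0.1, 0.2, 0.0]
opening: 0.471
[ 0.52262703 -0.05715885  0.10978195] [-0.08943836 -0.16237172 -0.54352962]
```

View pics/w3.png

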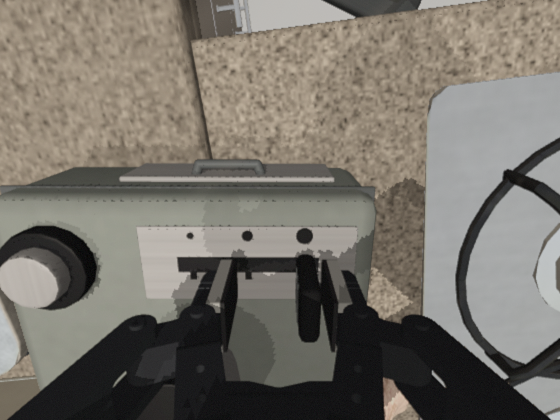

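The lever stands between the pads at (308,300), with the pushing pad at x≈325, 1–3 mm off its left face. I'll push gently from here.

```bash
python3 -m handwheel '[{"grip":4,"linear":[0,-0.3,0],"rotation":[0,0,0]},{"grip":4,"linear":[0,-0.6,0],"rotation":[0,0,0]},{"grip":4,"linear":[0,-0.9,0],"rotation":[0,0,0]},{"grip":4,"linear":[0,-1.2,0],"rotation":[0,0,0]},{"grip":4,"linear":[0,-1.5,0],"rotation":[0,0,0]}]'
python3 - <<'E'
from bench import status,cams
import cv2
cv2.imwrite("pics/w4.png",cams.camera("wrist")[:,:,::-1])
E
```

```text
time_s: 3.85
eef_pos: [0.5278, -0.07, 0.1093]
eef_rot: [-0.0, -0.201, 0.98, 0.001]
wrist_force: [-1.2, 3.1, 4.4]
opening: 0.473
```

View pics/w4.png

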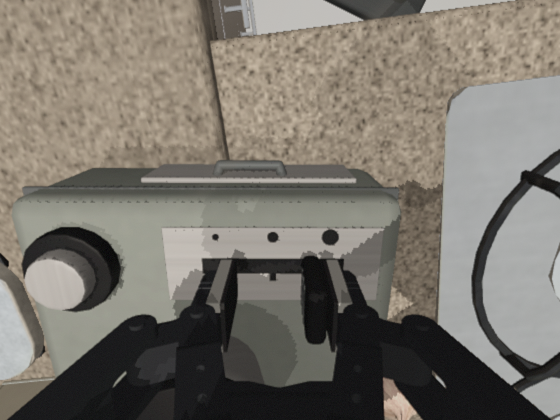

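The lever has moved and the force is small (3–4 N), so I'll continue.

```bash
python3 -m handwheel '[{"grip":4,"linear":[0,-0.3,0],"rotation":[0,0,0]},{"grip":4,"linear":[0,-0.6,0],"rotation":[0,0,0]},{"grip":4,"linear":[0,-0.9,0],"rotation":[0,0,0]},{"grip":4,"linear":[0,-1.2,0],"rotation":[0,0,0]},{"grip":4,"linear":[0,-1.5,0],"rotation":[0,0,0]},{"grip":4,"linear":[0,-1.8,0],"rotation":[0,0,0]}]'
python3 - <<'E'
from bench import status,cams
import cv2
cv2.imwrite("pics/w5.png",cams.camera("wrist")[:,:,::-1])
E
```

```text
time_s: 4.4
eef_pos: [0.5354, -0.0876, 0.1093]
eef_rot: [0.0, -0.2, 0.98, -0.0]
wrist_force: [0.3, -0.1, 0.5]
opening: 0.465
```

View pics/w5.png

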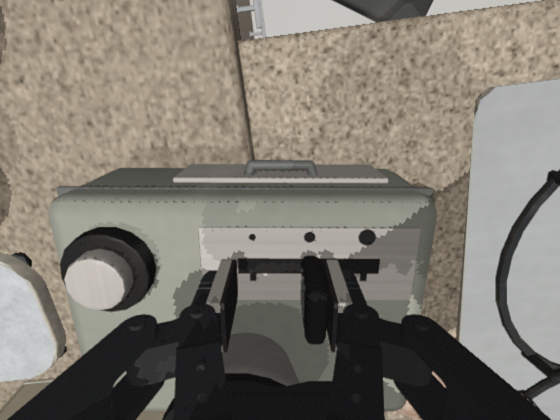

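The lever is now about at the medium dot (310,237). Next I push out of medium.

```bash
python3 -m handwheel '[{"grip":4,"linear":[0,-0.3,0],"rotation":[0,0,0]},{"grip":4,"linear":[0,-0.6,0],"rotation":[0,0,0]},{"grip":4,"linear":[0,-0.9,0],"rotation":[0,0,0]},{"grip":4,"linear":[0,-1.2,0],"rotation":[0,0,0]},{"grip":4,"linear":[0,-1.5,0],"rotation":[0,0,0]},{"grip":4,"linear":[0,-1.8,0],"rotation":[0,0,0]},{"grip":4,"linear":[0,-2.1,0],"rotation":[0,0,0]},{"grip":4,"linear":[0,-2.3,0],"rotation":[0,0,0]},{"grip":4,"linear":[0,-2.3,0],"rotation":[0,0,0]}]'
python3 - <<'E'
from bench import status,cams
import cv2
cv2.imwrite("pics/w6.png",cams.camera("wrist")[:,:,::-1])
E
```

```text
time_s: 5.2
eef_pos: [0.5446, -0.1091, 0.1094]
eef_rot: [0.0, -0.2, 0.98, -0.0]
wrist_force: [-0.1, 1.0, 0.1]
opening: 0.47
```

View pics/w6.png

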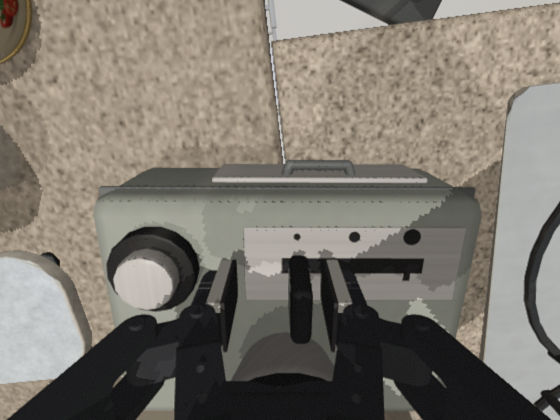

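The lever has sprung on to the small dot (297,237). Its paddle is at x≈300, clear of both pads. I'll go up and close the fingers.

```bash
python3 -m handwheel '[{"grip":4,"linear":[0,0,-1],"rotation":[0,0,0]},{"grip":4,"linear":[0,0,-3],"rotation":[0,0,0]},{"grip":4,"linear":[0,0,-6],"rotation":[0,0,0]},{"grip":4,"linear":[0,0,-8],"rotation":[0,0,0]},{"grip":0,"linear":[0,-2.5,-9],"rotation":[0,0,0]},{"grip":0,"linear":[0,-5,-9],"rotation":[0,0,0]},{"grip":0,"linear":[0,-5,-9],"rotation":[0,0,0]},{"grip":0,"linear":[0,-5,-9],"rotation":[0,0,0]},{"grip":0,"linear":[0,-5,-9],"rotation":[0,0,0]}]'
python3 - <<'E'
from bench import status,cams
import cv2
print(status.get_obs()["eef_pos"],status.get_obs()["wrist_force"])
cv2.imwrite("pics/w7.png",cams.camera("wrist")[:,:,::-1])
cv2.imwrite("pics/t7.png",cams.camera("top")[:,:,::-1])
E
```

```text
time_s: 6.0
eef_pos: [0.5634, -0.1538, 0.1992]
eef_rot: [-0.0, -0.2, 0.98, 0.0]
wrist_force: [-0.4, 0.7, -0.5]
opening: 0.003
[ 0.5633933  -0.15379298  0.19921969] [-0.43965834  0.71748617 -0.54706429]
```

View pics/w7.png

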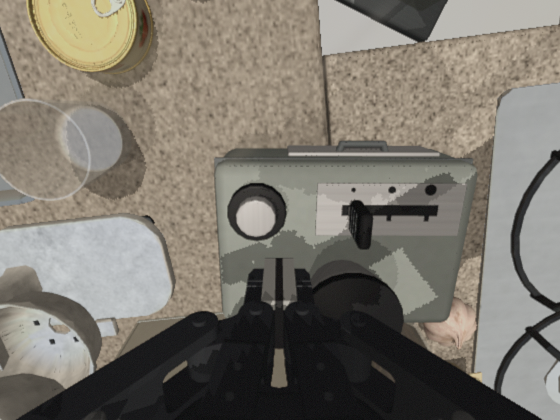

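View pics/t7.png

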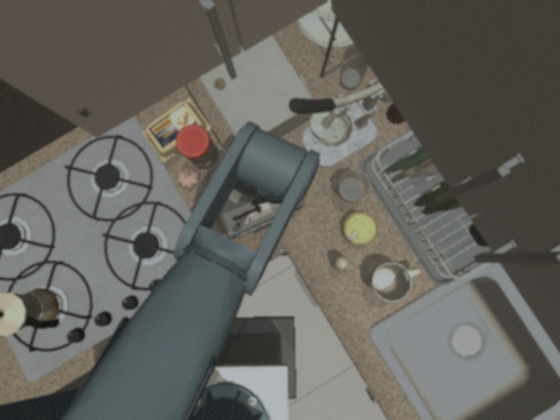

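```bash
python3 - <<'E'
from h import *
from bench import status
import cv2
np.set_printoptions(precision=4,suppress=True)
o=status.get_obs()
im=cv2.imread("pics/w7.png");g=cv2.cvtColor(im,cv2.COLOR_BGR2GRAY)[190:245,225:290]
m=(g>120).astype(np.uint8);n,l,s,c=cv2.connectedComponentsWithStats(m)
for k in range(1,n):
    if s[k,4]>100:print(s[k],c[k]+[225,190])
for u,v,z in [(258,217,.105),(258,217,.108),(258,217,.112)]:
    p=wz(o,u,v,z);print(p,tool(o,p))
for n,u,v,z in [("levback",365,247,.138),("deck fl",474,160,.09),("deck fr",217,163,.09),("smalldot",353,190,.09),("slotR",342,210,.09),("slotL",438,210,.09)]:
    p=wz(o,u,v,z);print(n,p,tool(o,p))
E
```

```text
[  0   0  55  55 560] [237.7268 228.5714]
[ 53   0  12  42 228] [286.1491 208.8114]
[  11   10   39   37 1109] [255.1858 217.752 ]
[ 0.5749 -0.1645  0.105 ] [-0.6271 -1.4939  9.3989]
[ 0.5738 -0.1648  0.108 ] [-0.5133 -1.4742  9.099 ]
[ 0.5723 -0.1652  0.112 ] [-0.3617 -1.4479  8.6991]
levback [ 0.5544 -0.0934  0.138 ] [-1.5367  5.8598  6.1057]
deck fl [ 0.4733 -0.0296  0.09  ] [ 3.4095 14.9038 10.9175]
deck fr [ 0.552  -0.2083  0.09  ] [ 3.1977 -4.62   10.8981]
smalldot [ 0.5304 -0.1033  0.09  ] [ 1.0509  5.8808 10.9072]
slotR [ 0.5487 -0.1038  0.09  ] [-0.6074  5.1211 10.9055]
slotL [ 0.5186 -0.0333  0.09  ] [-0.6166 12.7866 10.9131]
```

Button top is at tool (-0.5, -1.6), and lever minus 75 mm gives -1.64, so they agree. The deck corners haven't moved beyond measurement error. I'll descend to just above the button.

```bash
python3 -m handwheel '[{"grip":0,"linear":[-0.5,-1.6,2],"rotation":[0,0,0]},{"grip":0,"linear":[-0.5,-1.6,5],"rotation":[0,0,0]},{"grip":0,"linear":[-0.5,-1.6,7],"rotation":[0,0,0]},{"grip":0,"linear":[-0.5,-1.6,8],"rotation":[0,0,0]},{"grip":0,"linear":[-0.5,-1.6,8],"rotation":[0,0,0]},{"grip":0,"linear":[-0.5,-1.6,8],"rotation":[0,0,0]}]'
python3 - <<'E'
from bench import status,cams
import cv2
print(status.get_obs()["eef_pos"],status.get_obs()["wrist_force"])
cv2.imwrite("pics/w8.png",cams.camera("wrist")[:,:,::-1])
cv2.imwrite("pics/s8.png",cv2.resize(cams.camera("scene")[130:250,190:320,::-1],None,fx=5,fy=5))
E
```

```text
time_s: 6.6
eef_pos: [0.5746, -0.1664, 0.1194]
eef_rot: [-0.0, -0.201, 0.98, 0.0]
wrist_force: [0.3, -0.8, 0.1]
opening: -0.002
[ 0.57461913 -0.16644116  0.11939453] [ 0.32614821 -0.83937444  0.14190571]
```

View pics/w8.png

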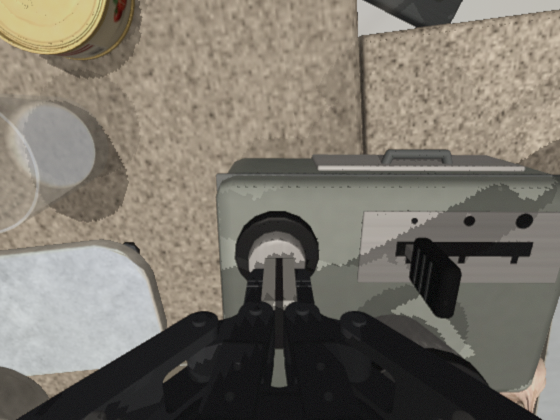

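View pics/s8.png

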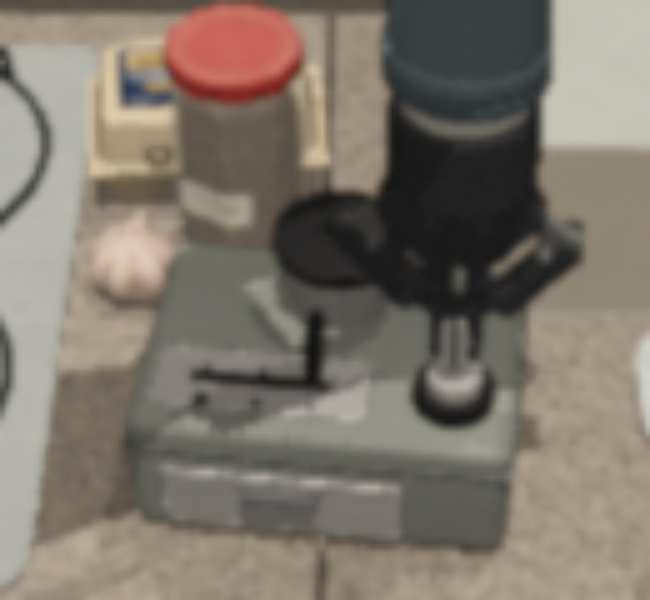

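The closed fingertip is centred over the button (279,265) and just above it. I'll feel downward slowly.

```bash
python3 -m handwheel '[{"grip":0,"linear":[0,0,0.3],"rotation":[0,0,0]},{"grip":0,"linear":[0,0,0.6],"rotation":[0,0,0]},{"grip":0,"linear":[0,0,0.8],"rotation":[0,0,0]},{"grip":0,"linear":[0,0,0.8],"rotation":[0,0,0]}]'; python3 -m handwheel '[{"grip":0,"linear":[0,0,0.1],"rotation":[0,0,0]},{"grip":0,"linear":[0,0,0.2],"rotation":[0,0,0]},{"grip":0,"linear":[0,0,0.2],"rotation":[0,0,0]}]'
```

```text
time_s: 7.03
eef_pos: [0.575, -0.1671, 0.1114]
eef_rot: [0.0, -0.201, 0.98, -0.0]
wrist_force: [0.4, 1.0, 2.2]
opening: 0.001
time_s: 7.28
eef_pos: [0.575, -0.1671, 0.1095]
eef_rot: [0.0, -0.201, 0.98, -0.0]
wrist_force: [-0.6, 0.7, 2.2]
opening: 0.004
```

```bash
python3 -m handwheel '[{"grip":0,"linear":[0,0,0.1],"rotation":[0,0,0]},{"grip":0,"linear":[0,0,0.15],"rotation":[0,0,0]},{"grip":0,"linear":[0,0,0.15],"rotation":[0,0,0]}]'; python3 - <<'E'
from bench import status,cams
import cv2
cv2.imwrite("pics/s9.png",cv2.resize(cams.camera("scene")[170:230,250:310,::-1],None,fx=10,fy=10,interpolation=2))
E
```

```text
time_s: 7.53
eef_pos: [0.575, -0.1671, 0.108]
eef_rot: [0.0, -0.201, 0.98, -0.0]
wrist_force: [0.1, 0.4, 3.1]
opening: 0.001
```

View pics/s9.png

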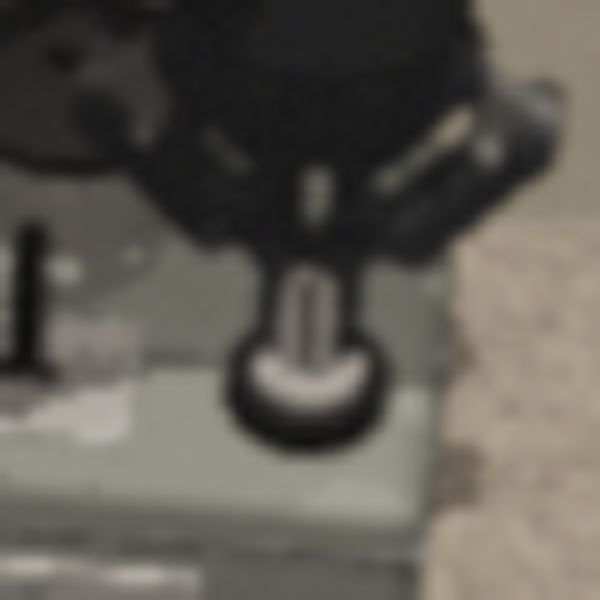

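The button is partly down at 3 N, so I keep going in small steps.

```bash
python3 -m handwheel '[{"grip":0,"linear":[0,0,0.05],"rotation":[0,0,0]},{"grip":0,"linear":[0,0,0.1],"rotation":[0,0,0]},{"grip":0,"linear":[0,0,0.1],"rotation":[0,0,0]}]';  python3 -m handwheel '[{"grip":0,"linear":[0,0,0.05],"rotation":[0,0,0]},{"grip":0,"linear":[0,0,0.1],"rotation":[0,0,0]},{"grip":0,"linear":[0,0,0.1],"rotation":[0,0,0]}]'
```

```text
time_s: 7.83
eef_pos: [0.575, -0.1671, 0.1069]
eef_rot: [0.0, -0.201, 0.98, -0.0]
wrist_force: [0.3, -0.4, 4.3]
opening: 0.001
time_s: 8.08
eef_pos: [0.575, -0.1671, 0.1061]
eef_rot: [0.0, -0.201, 0.98, -0.0]
wrist_force: [0.4, -0.4, 5.8]
opening: -0.0
```

```bash
python3 -m handwheel '[{"grip":0,"linear":[0,0,0.05],"rotation":[0,0,0]},{"grip":0,"linear":[0,0,0.05],"rotation":[0,0,0]},{"grip":0,"linear":[0,0,0.05],"rotation":[0,0,0]}]'
```

```text
time_s: 8.33
eef_pos: [0.575, -0.1671, 0.106]
eef_rot: [0.0, -0.201, 0.98, -0.0]
wrist_force: [-0.3, 0.2, 8.7]
opening: -0.0
```

The position has stalled at 0.106 while the force rose to 8.7 N, so the button is fully down. I'll release and go up.

```bash
python3 -m handwheel '[{"grip":0,"linear":[0,0,-0.5],"rotation":[0,0,0]},{"grip":0,"linear":[0,0,-1.5],"rotation":[0,0,0]},{"grip":0,"linear":[0,0,-4],"rotation":[0,0,0]},{"grip":0,"linear":[0,0,-8],"rotation":[0,0,0]},{"grip":0,"linear":[0,0,-12],"rotation":[0,0,0]},{"grip":0,"linear":[4,0,-14],"rotation":[0,0,0]},{"grip":0,"linear":[8,0,-14],"rotation":[0,0,0]},{"grip":0,"linear":[8,0,-14],"rotation":[0,0,0]},{"grip":0,"linear":[8,0,-14],"rotation":[0,0,0]}]'
python3 - <<'E'
from bench import status,cams
from h import *
import cv2
o=status.get_obs()
cv2.imwrite("pics/w10.png",cams.camera("wrist")[:,:,::-1])
cv2.imwrite("pics/s10.png",cams.camera("scene")[:,:,::-1])
print(o["eef_pos"])
E
```

```text
time_s: 9.08
eef_pos: [0.4995, -0.1988, 0.2456]
eef_rot: [-0.0, -0.199, 0.98, 0.0]
wrist_force: [0.2, 0.2, -0.6]
opening: 0.001
[ 0.49945941 -0.19878843  0.24560657]
```

View pics/w10.png

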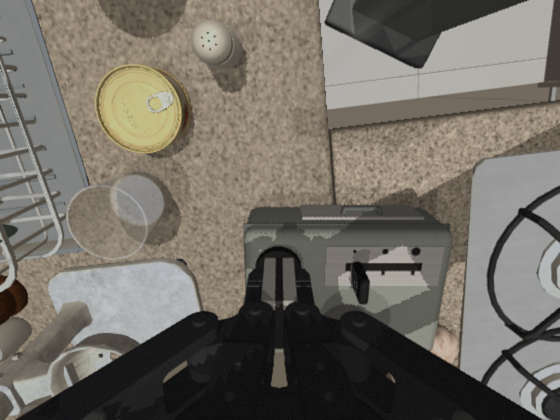

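View pics/s10.png

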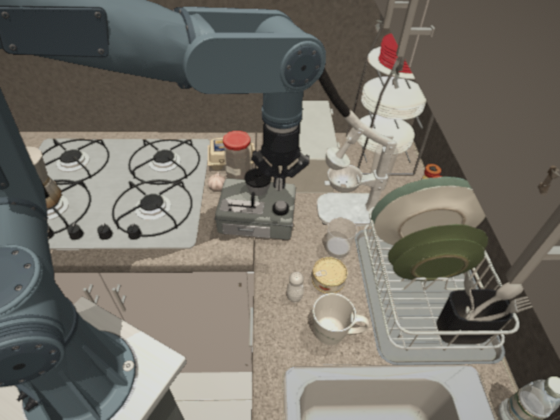

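```bash
python3 - <<'E'
import cv2,numpy as np
f=lambda n:cv2.resize(cv2.imread(n)[175:245,210:305],None,fx=4.1,fy=5,interpolation=2)
cv2.imwrite("pics/cmp.png",np.hstack([f("pics/scene0.png"),f("pics/s10.png")]))
E
```

View pics/cmp.png

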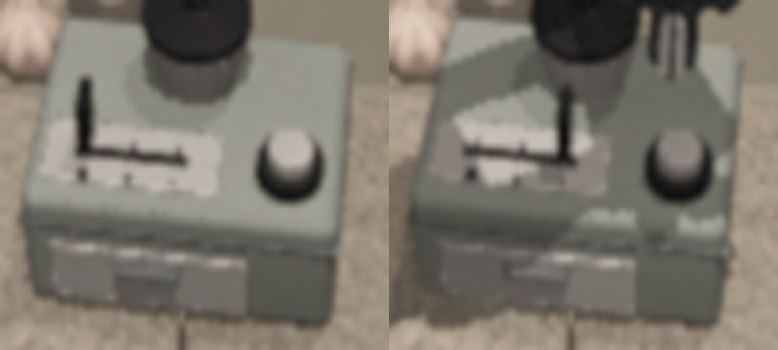

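The before and after views show the grinder in the same place, the lever at the fine end, and the button back up at its original height. The gripper is clear, so I'm handing in.

```bash
python3 -c "
from bench import ctrl;print(ctrl.hand_in())"
```

```text
the job is handed in; nothing more can be done
None
```

The lever is at the fine end stop and the start button was pressed fully down and has come back up. I handed the job in at about 9 s.

- **Lever:** I straddled it with the fingers part open and pushed with one pad, out of coarse, past medium, until it sprang into fine. The wrist force read between moves stayed under about 6 N. The last pictures show the lever at the small-dot end of its slot.
- **Button:** I pressed it with the closed fingertips until it stopped moving, with the wrist force reading 8.7 N, then lifted off. I had no direct reading of its travel: the firm stop is how I judged it fully down. In the final picture it stands at its original height.
- **Grinder and surroundings:** The before and after scene pictures show the grinder unmoved. I saw no change in the bystanders by eye, but did not measure their positions afterwards. At hand-in the gripper was well clear of everything, with wrist force about zero.

No check failed. My measured points agreed with each other and with the given sizes to within a few millimetres, except for two early two-camera height estimates, of the lever top and hopper top. Both came out 15–17 mm off because the pixels I picked were poor, so I used the given heights instead.

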